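Two turns on the round spice mill

ROBOT

A 6-joint arm with a two-finger parallel gripper is mounted at the origin on the work surface. World frame = base frame: x ahead of the robot, y to its left, z up, the work surface at z = 0. Lengths are in m, angles in rad, forces in N, time in s.
With the tool pointing down it reaches from about 0.4 to 0.825 m from the base axis. Payload 7 kg.
Tool frame: the origin (TCP) lies at the centre of the arm's flange, where the gripper is bolted on; the fingertips stand 178 mm ahead of it and the grasp point (between the pads) lies ahead of it (tcp_to_grasp is the z of the grasp point in the tool frame, in m); z points along the fingers, x is the direction in which the jaws open and shut, and the axes are right-handed (so a half turn about z gives the same grasp; the last joint's range is limited). The gripper opens to 88 mm and grips with 3 to 60 N. Pads are 19 mm wide; open, the fingers measure 130 mm over their backs; the gripper's body (78 mm by 193 mm) begins 47 mm behind the grasp point.
Start: joints at [1.558, 0.359, 0.012, 0, -1.224, -0.288], TCP at [0.2, 0.645, 0.405] pointing down, gripper open.
Joint ranges: [-3.07, 3.07], [-1.43, 2.12], [-1.02, 1.25], [-3.03, 1.67], [-3.05, -0], [-3.03, 3.03]. Speed limits (rad/s): [2.39, 2.39, 3.01, 3.14, 3.14, 3.14].

INTERFACE

Orientations are given as [roll, pitch, yaw] about the fixed x, y, z axes, in that order (R = Rz(yaw) Ry(pitch) Rx(roll)).
In Python, from station import get_state, grab_frame, job_done, tcp_to_grasp gives the robot as it stands.
- The arm moves only by the tool drive_tool, never from a script. Its argument "moves" is a list of rows, each a list of 7 numbers: the shift along the tool's x, y, z in mm, then the turn, a rotation vector about the tool's x, y, z in degrees, then the closure, from -1 (fully open) to 1 (shut), so that 0 is half open. In form: [[dx, dy, dz, ax, ay, az, claw], ...]. A call has 1 to 12 rows; each row is the pose to reach, as a shift and turn from the pose commanded when the call began, along the tool's axes at that moment; what a row does not reach only later rows make up. A row lasts 1/8 s, in which the tool goes at most 62.5 mm and 10.7 degrees, less where a joint would pass 70% of its speed; a pose out of reach is approached as far as the arm can. A call with a gripper value outside its range is refused whole. The fingers move at their own pace and stop on an object; "grip_force" is the grip in N (left out, the last holds). Time passes only in rows, so rows that repeat a pose let the fingers close. It gives the time, the measured TCP pose, the force and the opening at its end, in the units of the state.
- get_state(): the state, without advancing time (a new reading comes with each control period).
- grab_frame(name): name is "scene" or "top" or "wrist"; returns a dict with "img" (384x512x3 uint8, red, green, blue), "range_z" (384x512 float32, m along the optical axis (not along the pixel's ray), 0 where there is no reading), "fovy" (degrees; the focal length in pixels is half the picture's height over the tangent of half this angle, whatever the lens; pixels are square), "cx", "cy" (the principal point, pixels), "k1" (the pictures are not rectified: a ray, as slopes to the right and down, at radius r is drawn at 1 + k1 r^2 times it, then the intrinsics apply), "rvec" (rotation vector, rad) and "tvec" (3), from world to camera coordinates, as OpenCV has them. Camera axes: x right, y down, z forward; pixel columns grow to the right and rows downward; lengths in m; the calibration is good to about 2 mm. A picture is of the moment at which its call begins.
- job_done(): hands the job in, once; it reports no verdict.
The state is a dict: "t": time; "q": joint angles; "qd": joint speeds; "joint_efforts": joint torques, N m; "eef_pos": TCP position; "ee_rot": TCP orientation; "force": force on the tool from outside, world axes, zero at the start; "moment": the same for the moment, N m; "width": finger opening in m.
Only numpy, scipy, OpenCV 4.12 (cv2) and the standard library are available. Lean on these libraries where they do the work, as an engineer would, in place of code of your own. Each camera call takes 0.05 s, during which the arm holds its last target. There are 200 camera calls.

TASK

Grind the pepper for the sausage mix: turn the crank of the tall round spice mill clockwise, seen from above, through two full turns, so that its knob comes back to where it began, then let go. Each turn has a heavy half and then wants to spring ahead: keep hold and keep an easy, steady pace, slower than a turn a second, never letting it jump forward or run back. Leave the crank of the low square mill as it is.

Things in the scene. Friction and masses are not known exactly. Their poses are not given: they have to be found in the camera images.
- mill_knob (a point): centre (half-way up) of the grip knob on the crank of the tall round mill: a black upright round knob, 24 mm across and 56 mm tall, standing on the outer end of the flat crank arm and spinning freely on its own pin, so the gripper need not turn with the crank. The knob is held from above. Its centre is 28 mm above its foot; the arm's upper face is 29 mm below this point and the hub nut on the axis 26 mm below it. It moves on a level circle of 70 mm radius about mill_axis
- mill_axis (a point): point on the upright axis of the round mill's crank, at the height of the knob's centre (187 mm above the mill's foot, which is fixed on a 12 mm thick red board). The mill is a bright metal drum 104 mm across with a 136 mm wide foot and a conical top, 142 mm tall without the crank; it does not move. Nothing else near it rises as high as its knob
- mill_crank (a joint): angle of the round mill's crank in rad: 0 at the start, growing clockwise seen from above, not limited to one turn (two full turns = 12.57). A spring plunger inside resists during the first half of each turn (up to about 8 N at the knob, most at about a third of a turn), is hardest compressed at the half turn and pushes the crank ahead in the second half; at each full turn the crank rests by itself
- boxmill_crank (a joint): angle of the crank of the other mill, a low square metal box mill (130 mm wide foot, 97 mm tall, top of its knob 154 mm above its foot), in rad, 0 at the start, growing clockwise. A bystander: it must stay as it is

How it is judged:
By the outcome, as a careful person would: the job done as asked, in the order asked, and still so for the second after the job is handed in, with the robot touching nothing.
It also fails if it takes over 61 s, if anything falls off the work surface, if the arm or the gripper's body presses on something with over 40 N, if the wrist force passes 120 N, or if a joint passes its speed limit or range.

## Working session

There is one attempt and no reset: what is moved stays moved. The work goes in short steps, Python scripts to look and compute and a tool call to move; the robot and the scene stay as the last step left them, time stands still between calls to the robot, and variables do not carry over. Pictures are saved under pics/ and viewed, about 8 in all and at most 12, crops included, and the job is handed in when it is done.

Besides the shell and the picture viewer there is one more tool, called after "Emit:" in YAML: its name, and indented under it one key for each argument. drive_tool: Moves the arm, as the interface text tells. Its arguments: {"type":"object","properties":{"moves":{"type":"array"},"grip_force":{"type":"number"}},"required":["moves"]}

```bash
mkdir -p pics; cat > h.py <<'E'
import numpy as np,cv2
from station import *
def cam(f):
    F=192/np.tan(np.radians(f['fovy'])/2); R=cv2.Rodrigues(np.array(f['rvec'],float))[0]; return F,R,np.array(f['tvec'],float).ravel()
def ray(f,u,v):
    F,R,t=cam(f); d=np.array([(u-f['cx'])/F,(v-f['cy'])/F]); s=d.copy()
    for _ in range(30): s=d/(1+f['k1']*(s@s))
    return -R.T@t, R.T@np.array([s[0],s[1],1])
def onplane(f,u,v,z):
    o,d=ray(f,u,v); return o+d*(z-o[2])/d[2]
def atdepth(f,u,v):
    o,d=ray(f,u,v); return o+d*f['range_z'][int(v),int(u)]
E
python3 - <<'E'
from h import *
print(get_state(),tcp_to_grasp)
a=[]
for n in('scene','top'):
    f=grab_frame(n); np.save(f'{n}.npy',f,allow_pickle=True); a.append(f['img'][:,:,::-1]); print(n,f['fovy'],f['k1'],ray(f,256,192))
cv2.imwrite('pics/a.png',a[0]);cv2.imwrite('pics/b.png',a[1])
E
```

```text
{'t': 0.0, 'q': array([ 1.55810153e+00,  3.59372105e-01,  1.10178860e-02, -3.72432962e-04,
       -1.22410305e+00, -2.88120120e-01]), 'qd': array([-0.00031219,  0.00049167,  0.00144622,  0.00046298, -0.00033264,
       -0.00207541]), 'joint_efforts': array([ 9.52384798e-04, -5.82716453e+01,  2.93057477e+01,  6.99715421e+00,
        7.24798796e-03, -1.64380212e-04]), 'eef_pos': array([0.19992746, 0.64448633, 0.40371015]), 'ee_rot': array([-3.14145632e+00, -1.69196912e-03, -1.87173819e+00]), 'force': array([ 0.40462856, -0.55019964,  0.78110267]), 'moment': array([ 0.03768777, -0.01122733,  0.00805845]), 'width': 0.0877439207122774} 0.1593
scene 54.667177584849696 -0.11382138780476346 (array([0.90876779, 0.05874141, 0.75596901]), array([-0.50525251, -0.08715507, -0.85890686]))
top 55.688918600282626 0.008472800533159398 (array([0.47611698, 0.02792189, 0.85837618]), array([ 0.1017712 , -0.03195964, -0.99444701]))
```

View pics/a.png

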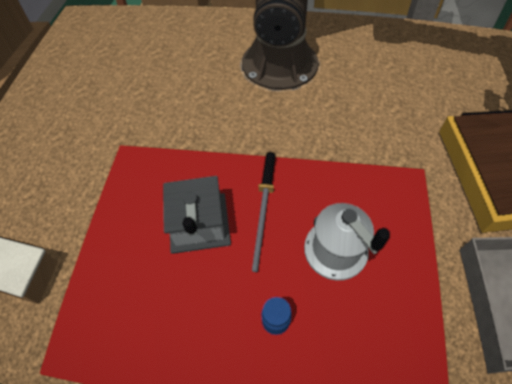

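View pics/b.png

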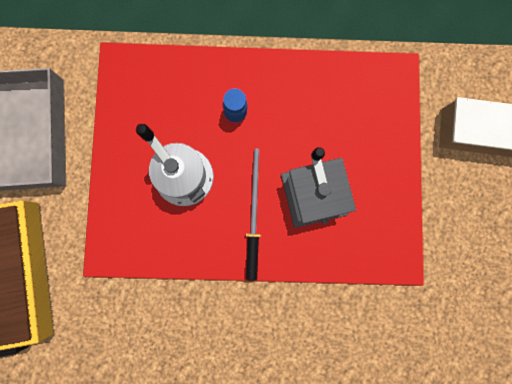

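Scene shows the round mill at about (340,235) with its knob at (380,240). In the top view the hub is at about (172,167) and the knob at (145,132); the box mill's knob is at (318,154). Next I'll measure hub and knob from colour and depth.

```bash
python3 - <<'E'
from h import *
for n,box,hub in(('top',(125,115,165,150),(171.5,166)),('scene',(360,220,395,262),(348,216))):
    f=np.load(n+'.npy',allow_pickle=True).item(); im=f['img']; x0,y0,x1,y1=box
    m=(im.max(2)<60).astype(np.uint8); k=np.zeros_like(m); k[y0:y1,x0:x1]=m[y0:y1,x0:x1]
    vs,us=np.nonzero(k); P=np.array([atdepth(f,u,v) for u,v in zip(us,vs)])
    print(n,len(us),'px',us.mean(),vs.mean(),'zmax',np.percentile(P[:,2],[5,50,95,99]))
    top=P[P[:,2]>0.2235]; print(' top pts',len(top),np.round(top.mean(0),4) if len(top) else '', 'bbox',us.min(),us.max(),vs.min(),vs.max())
    print(' mask-centroid on z=.199',onplane(f,us.mean(),vs.mean(),.199))
    print(' hub',onplane(f,*hub,.173),atdepth(f,*hub))
    o=im[y0-8:y1+50,x0-10:x1+50]; cv2.imwrite(f'pics/c_{n}.png',cv2.resize(o[:,:,::-1],None,fx=5,fy=5,interpolation=cv2.INTER_NEAREST)); print(o.shape,x0-10,y0-8)
a=cv2.imread('pics/c_top.png')
E
```

```text
top 191 px 144.76439790575915 132.23560209424085 zmax [0.18819866 0.22234316 0.22939125 0.29269209]
 top pts 92 [0.6425 0.2086 0.241 ] bbox 137 153 124 140
 mask-centroid on z=.199 [0.64837257 0.21468841 0.199     ]
 hub [0.59126968 0.1678602  0.173     ] [0.59111459 0.16767172 0.17392313]
(93, 100, 3) 115 107
scene 275 px 379.5090909090909 239.3309090909091 zmax [0.18214311 0.21592653 0.22705262 0.36544177]
 top pts 89 [0.6605 0.2074 0.2437] bbox 366 388 229 252
 mask-centroid on z=.199 [0.65049398 0.21332355 0.199     ]
 hub [0.59866181 0.1666903  0.173     ] [0.59804637 0.16690454 0.17184303]
(100, 95, 3) 350 212
```

View pics/c_top.png

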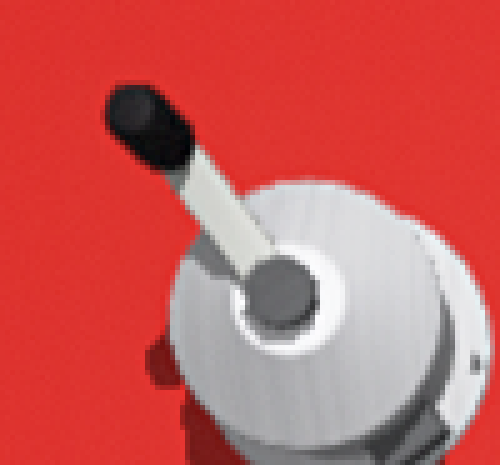

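The knob is at about (0.649, 0.214) and the axis at about (0.594, 0.168), at knob height 0.199. I'll move above the knob, turn the jaws to world yaw -90° and take a closer look.

Emit:
drive_tool:
  moves:
    - [0,0,-40,0,0,0,-1]
    - [20,-40,-65,0,0,-1,-1]
    - [48,-97,-65,0,0,-3,-1]
    - [77,-155,-65,0,0,-5,-1]
    - [106,-212,-65,0,0,-7,-1]
    - [135,-270,-65,0,0,-9,-1]
    - [164,-328,-65,0,0,-11,-1]
    - [193,-385,-65,0,0,-13,-1]
    - [221,-443,-65,0,0,-15,-1]
    - [250,-500,-65,0,0,-17.2,-1]
    - [278,-557,-65,0,0,-17.2,-1]
    - [278,-557,-65,0,0,-17.2,-1]

```text
t: 1.6
eef_pos: [0.6517, 0.2112, 0.4683]
ee_rot: [3.14, -0.001, -1.575]
force: [-0.9, 0.6, 0.8]
width: 0.0879
```

```bash
python3 - <<'E'
from h import *
s=get_state(); print(s['t'],s['eef_pos'],s['ee_rot'],s['q'],s['force'],np.abs(s['qd']).max())
f=grab_frame('wrist'); np.save('wrist.npy',f,allow_pickle=True); cv2.imwrite('pics/w.png',f['img'][:,:,::-1])
F,R,t=cam(f)
def proj(p):
    c=R@p+t; a=c[:2]/c[2]; return F*a*(1+f['k1']*(a@a))+[f['cx'],f['cy']]
print(-R.T@t,'knob top',proj(np.array([.649,.214,.227])),'hub',proj(np.array([.594,.168,.173])))
E
```

```text
1.6 [0.65171747 0.21120286 0.46826598] [ 3.13993944e+00 -1.26637021e-03 -1.57514784e+00] [ 5.97182236e-01  3.47045138e-01  1.37693599e-01  1.10885674e-04
 -1.36352446e+00  9.69238602e-01] [-0.93719096  0.64665503  0.76851761] 0.1498071697829068
[0.72957321 0.21113708 0.44850211] knob top [247.14071701 207.18257285] hub [291.59083675 238.47790284]
```

View pics/w.png

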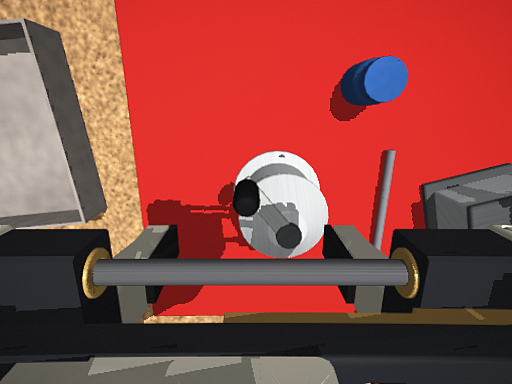

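The wrist view shows the knob at about (246,198) with its top toward (246,205), and the hub nut at (288,236). Both agree with the projected estimates. One refining measurement with masks follows.

```bash
python3 - <<'E'
from h import *
def comp(f,seed,lo,hi):
    g=f['img'].astype(int); m=((g.max(2)>=lo)&(g.max(2)<hi)&(g.max(2)-g.min(2)<25)).astype(np.uint8)
    m=cv2.morphologyEx(m,cv2.MORPH_OPEN,np.ones((3,3),np.uint8))
    n,l,s,c=cv2.connectedComponentsWithStats(m); k=l[seed[1],seed[0]]; return s[k],c[k],l==k
for n,hs,ks in(('wrist',(288,236),(246,198)),('top',(171,165),(145,132)),('scene',(348,215),(380,240))):
    f=np.load(n+'.npy',allow_pickle=True).item()
    s,c,m=comp(f,hs,40,125); print(n,'hub',s,c,onplane(f,*c,.173)[:2], f['img'][hs[1],hs[0]])
    s,c,m=comp(f,ks,0,60); print('  knob',s,c,onplane(f,*c,.199)[:2])
f=np.load('wrist.npy',allow_pickle=True).item()
o=f['img'][165:265,215:325,::-1]; cv2.imwrite('pics/w2.png',cv2.resize(np.clip(o.astype(float)*1.8,0,255).astype(np.uint8),None,fx=6,fy=6,interpolation=cv2.INTER_NEAREST))
E
```

```text
wrist hub [ 251  204   50   53 1568] [274.66581633 233.05102041] [0.60033653 0.18599885] [47 48 49]
  knob [233 179  26  37 797] [245.90589711 197.61731493] [0.64813559 0.21541912]
top hub [164 159  14  14 165] [170.69090909 165.60606061] [0.59198064 0.16942859] [105 105 107]
  knob [137 125  16  16 184] [144.73913043 132.20108696] [0.64843602 0.21473832]
scene hub [334 204  36  21 390] [350.46153846 213.28205128] [0.59281836 0.17110365] [72 74 75]
  knob [371 229  18  22 257] [379.3540856  239.25291829] [0.65037791 0.21307384]
```

View pics/w2.png

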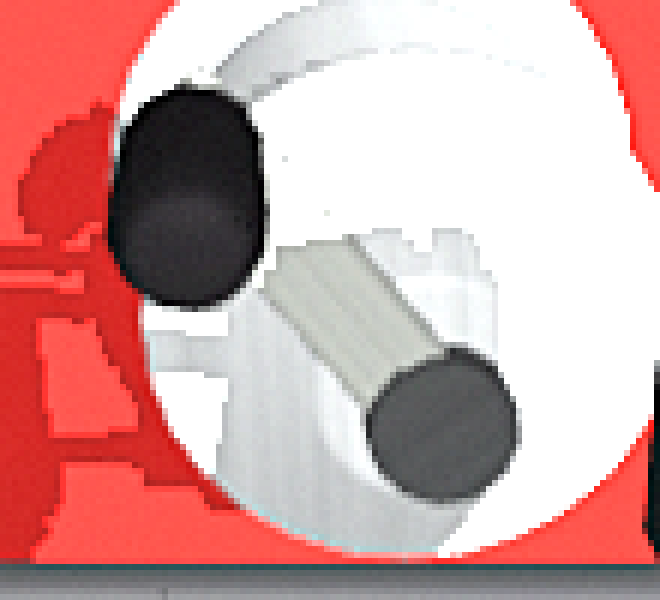

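Enlarged, the hub disc's centre is at crop (443,429), i.e. wrist pixel (288.3,236). The knob's top face is at crop (186,252), i.e. (245.5,206.5).

```bash
python3 - <<'E'
from h import *
f=np.load('wrist.npy',allow_pickle=True).item()
h=onplane(f,288.3,236,.173)[:2]; k=onplane(f,245.5,206.5,.227)[:2]; print(h,k,np.linalg.norm(k-h))
ft=np.load('top.npy',allow_pickle=True).item()
h2=onplane(ft,171.0,165.2,.173)[:2]; k2=onplane(ft,141.5,128.2,.227)[:2]; print(h2,k2)
print(atdepth(f,288,236),atdepth(f,245,206))
E
```

```text
[0.59688155 0.17156796] [0.64960254 0.21534312] 0.06852566858990079
[0.59277983 0.16888219] [0.6481498  0.21289514]
[0.59682075 0.17186558 0.17287109] [0.64998771 0.21575251 0.22685319]
```

Emit:
drive_tool:
  moves:
    - [0,0,15,0,0,0,-1]
    - [0,0,35,0,0,0,-1]
    - [0,0,60,0,0,0,-1]
    - [0,0,80,0,0,0,-1]
    - [0,0,97,0,0,0,-1]
    - [0,0,107,0,0,0,-1]
    - [0,0,107,0,0,0,-1]

```text
t: 2.52
eef_pos: [0.6493, 0.2145, 0.3619]
ee_rot: [3.141, -0.001, -1.571]
force: [-0.2, 0.2, 1.0]
width: 0.0878
```

Emit:
drive_tool:
  moves:
    - [0,0,0,0,0,0,0.35]
    - [0,0,0,0,0,0,0.35]
    - [0,0,0,0,0,0,0.35]
    - [0,0,0,0,0,0,0.35]
    - [0,0,0,0,0,0,1]
    - [0,0,0,0,0,0,1]
    - [0,0,0,0,0,0,1]
  grip_force: 6

```text
t: 3.4
eef_pos: [0.6497, 0.2142, 0.3626]
ee_rot: [-3.141, 0.0, -1.571]
force: [1.2, 1.1, -0.1]
width: 0.0234
```

```bash
python3 - <<'E'
from h import *
s=get_state(); print(s)
f=grab_frame('wrist'); cv2.imwrite('pics/w3.png',f['img'][:,:,::-1])
E
```

```text
{'t': 3.4, 'q': array([ 6.02627666e-01,  3.99375273e-01, -2.39939722e-02, -6.32145082e-05,
       -1.14725559e+00,  9.67544538e-01]), 'qd': array([ 0.00032364, -0.00089774,  0.00242804, -0.00218587,  0.00412559,
       -0.00072545]), 'joint_efforts': array([-1.10867132e+00, -6.06835628e+01,  2.77545619e+01,  6.69097781e+00,
       -4.09753276e-01, -3.25631525e-03]), 'eef_pos': array([0.64966811, 0.21417685, 0.36264159]), 'ee_rot': array([-3.14148412e+00,  1.44754100e-04, -1.57144642e+00]), 'force': array([ 1.15469214,  1.1375916 , -0.09481999]), 'moment': array([-0.08114663, -0.36602898,  0.01873324]), 'width': 0.023412033405307314}
```

View pics/w3.png

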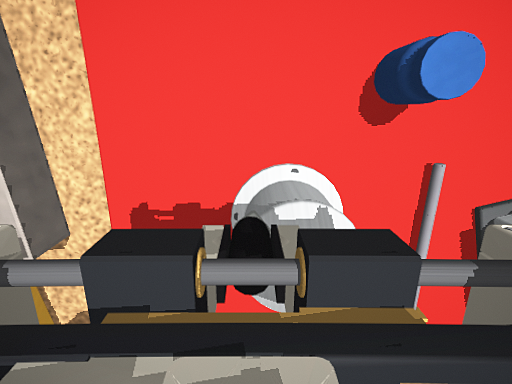

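The knob is held (width 23.4 mm, small forces) and the picture shows it between the pads at (250,255). A planner script will print rows for each arc and report the radial and tangential force.

```bash
cat > plan.py <<'E'
# usage: plan.py "angles(deg, cumulative)" cx cy ; state kept in log.json: commanded shift (mm, world) and measured points
import sys,json,os
from h import *
from scipy.optimize import least_squares
L=json.load(open('log.json')) if os.path.exists('log.json') else dict(cmd=[649.6,214.4],pts=[])
s=get_state(); p=s['eef_pos'][:2]*1e3; L['pts'].append(list(p)); C=np.array([float(sys.argv[2]),float(sys.argv[3])])
P=np.array(L['pts']); r=least_squares(lambda c:np.r_[np.hypot(*(P-c).T)-70,(c-[595.2,170.2])*.3],C)
d=(p-C)/np.hypot(*(p-C)); tg=np.array([d[1],-d[0]])
print('t%.2f'%s['t'],'p',p.round(1),'z',s['eef_pos'][2].round(4),'R %.1f'%np.hypot(*(p-C)),'phi %.1f'%np.degrees(np.arctan2(d[1],d[0])),'Frad %.1f Ftan %.1f Fz %.1f'%(s['force'][:2]@d,s['force'][:2]@tg,s['force'][2]),'lag',(np.array(L['cmd'])-p).round(1),'w',s['width'].round(4),'fitC',r.x.round(1),'q',s['q'].round(2))
phi0=float(sys.argv[4]) if len(sys.argv)>4 else 39.2
if sys.argv[1]:
    rows=[]
    for a in map(float,sys.argv[1].split()):
        w=C+70*np.array([np.cos(np.radians(phi0-a)),np.sin(np.radians(phi0-a))])-L['cmd']
        rows.append([round(-w[1],1),round(-w[0],1),0,0,0,0,1])
    print(rows); L['cmd']=[L['cmd'][0]-rows[-1][1],L['cmd'][1]-rows[-1][0]]
json.dump(L,open('log.json','w'))
E
python3 plan.py "0 0 1 3 6 10 14 19 24 29 34 39" 595.4 170.2
```

```text
Traceback (most recent call last):
  File "plan.py", line 9, in <module>
    print('t%.2f'%s['t'],'p',p.round(1),'z',s['eef_pos'][2].round(4),'R %.1f'%np.hypot(*(p-C)),'phi %.1f'%np.degrees(np.arctan2(d[1],d[0])),'Frad %.1f Ftan %.1f Fz %.1f'%(s['force'][:2]@d,s['force'][:2]@tg,s['force'][2]),'lag',(np.array(L['cmd'])-p).round(1),'w',s['width'].round(4),'fitC',r.x.round(1),'q',s['q'].round(2))
                                                                                                                                                                                                                                                                       ^^^^^^^^^^^^^^^^
AttributeError: 'float' object has no attribute 'round'
```

```bash
sed -i "s/s\['width'\].round(4)/round(s['width'],4)/" plan.py; python3 plan.py "0 0 1 3 6 10 14 19 24 29 34 39" 595.4 170.2
```

```text
t3.45 p [649.7 214.2] z 0.3626 R 69.9 phi 39.0 Frad 0.6 Ftan -0.5 Fz -0.3 lag [-0.1  0.2] w 0.024 fitC [595.2 170.2] q [ 0.6   0.4  -0.02  0.   -1.15  0.97]
[[np.float64(-0.0), np.float64(-0.0), 0, 0, 0, 0, 1], [np.float64(-0.0), np.float64(-0.0), 0, 0, 0, 0, 1], [np.float64(0.9), np.float64(-0.8), 0, 0, 0, 0, 1], [np.float64(2.9), np.float64(-2.3), 0, 0, 0, 0, 1], [np.float64(5.9), np.float64(-4.4), 0, 0, 0, 0, 1], [np.float64(10.0), np.float64(-6.9), 0, 0, 0, 0, 1], [np.float64(14.4), np.float64(-9.1), 0, 0, 0, 0, 1], [np.float64(20.0), np.float64(-11.5), 0, 0, 0, 0, 1], [np.float64(25.8), np.float64(-13.4), 0, 0, 0, 0, 1], [np.float64(31.8), np.float64(-14.7), 0, 0, 0, 0, 1], [np.float64(37.9), np.float64(-15.5), 0, 0, 0, 0, 1], [np.float64(44.0), np.float64(-15.8), 0, 0, 0, 0, 1]]
```

Emit:
drive_tool:
  moves:
    - [0,0,0,0,0,0,1]
    - [0,0,0,0,0,0,1]
    - [0.9,-0.8,0,0,0,0,1]
    - [2.9,-2.3,0,0,0,0,1]
    - [5.9,-4.4,0,0,0,0,1]
    - [10,-6.9,0,0,0,0,1]
    - [14.4,-9.1,0,0,0,0,1]
    - [20,-11.5,0,0,0,0,1]
    - [25.8,-13.4,0,0,0,0,1]
    - [31.8,-14.7,0,0,0,0,1]
    - [37.9,-15.5,0,0,0,0,1]
    - [44,-15.8,0,0,0,0,1]
  grip_force: 40

```text
t: 4.95
eef_pos: [0.6653, 0.1698, 0.3626]
ee_rot: [3.141, 0.0, -1.571]
force: [-3.8, 3.0, 1.2]
width: 0.0233
```

```bash
sed -i "s/print(rows)/print([[float(x) for x in q] for q in rows])/" plan.py; python3 plan.py "44 49 54 59 64 69 74 79 84 89 94 99" 595.4 170.2
```

```text
t4.95 p [665.3 169.8] z 0.3626 R 69.9 phi -0.3 Frad -3.8 Ftan -3.0 Fz 1.2 lag [0.1 0.6] w 0.0233 fitC [595.3 170.1] q [ 0.53  0.4  -0.02 -0.   -1.15  1.04]
[[6.1, 0.2, 0.0, 0.0, 0.0, 0.0, 1.0], [12.1, 1.0, 0.0, 0.0, 0.0, 0.0, 1.0], [18.1, 2.3, 0.0, 0.0, 0.0, 0.0, 1.0], [23.9, 4.1, 0.0, 0.0, 0.0, 0.0, 1.0], [29.6, 6.5, 0.0, 0.0, 0.0, 0.0, 1.0], [35.0, 9.3, 0.0, 0.0, 0.0, 0.0, 1.0], [40.1, 12.5, 0.0, 0.0, 0.0, 0.0, 1.0], [45.0, 16.2, 0.0, 0.0, 0.0, 0.0, 1.0], [49.5, 20.3, 0.0, 0.0, 0.0, 0.0, 1.0], [53.7, 24.8, 0.0, 0.0, 0.0, 0.0, 1.0], [57.4, 29.6, 0.0, 0.0, 0.0, 0.0, 1.0], [60.7, 34.8, 0.0, 0.0, 0.0, 0.0, 1.0]]
```

Emit:
drive_tool:
  moves:
    - [6.1,0.2,0,0,0,0,1]
    - [12.1,1,0,0,0,0,1]
    - [18.1,2.3,0,0,0,0,1]
    - [23.9,4.1,0,0,0,0,1]
    - [29.6,6.5,0,0,0,0,1]
    - [35,9.3,0,0,0,0,1]
    - [40.1,12.5,0,0,0,0,1]
    - [45,16.2,0,0,0,0,1]
    - [49.5,20.3,0,0,0,0,1]
    - [53.7,24.8,0,0,0,0,1]
    - [57.4,29.6,0,0,0,0,1]
    - [60.7,34.8,0,0,0,0,1]

```text
t: 6.45
eef_pos: [0.6315, 0.1103, 0.3625]
ee_rot: [-3.138, 0.002, -1.571]
force: [3.8, 7.6, -5.0]
width: 0.0234
```

```bash
python3 plan.py "104 109 114 119 124 129 134 139 144 149 154 159" 595.2 170.2
```

```text
t6.45 p [631.5 110.3] z 0.3625 R 70.0 phi -58.8 Frad -4.6 Ftan -7.2 Fz -5.0 lag [-0.9 -0.6] w 0.0234 fitC [595.3 170.2] q [ 0.48  0.33 -0.13 -0.   -1.11  1.09]
[[2.8, 5.6, 0.0, 0.0, 0.0, 0.0, 1.0], [5.2, 11.2, 0.0, 0.0, 0.0, 0.0, 1.0], [7.1, 17.0, 0.0, 0.0, 0.0, 0.0, 1.0], [8.4, 23.0, 0.0, 0.0, 0.0, 0.0, 1.0], [9.2, 29.1, 0.0, 0.0, 0.0, 0.0, 1.0], [9.5, 35.2, 0.0, 0.0, 0.0, 0.0, 1.0], [9.3, 41.3, 0.0, 0.0, 0.0, 0.0, 1.0], [8.5, 47.3, 0.0, 0.0, 0.0, 0.0, 1.0], [7.2, 53.3, 0.0, 0.0, 0.0, 0.0, 1.0], [5.4, 59.1, 0.0, 0.0, 0.0, 0.0, 1.0], [3.0, 64.8, 0.0, 0.0, 0.0, 0.0, 1.0], [0.2, 70.2, 0.0, 0.0, 0.0, 0.0, 1.0]]
```

Emit:
drive_tool:
  moves:
    - [2.8,5.6,0,0,0,0,1]
    - [5.2,11.2,0,0,0,0,1]
    - [7.1,17,0,0,0,0,1]
    - [8.4,23,0,0,0,0,1]
    - [9.2,29.1,0,0,0,0,1]
    - [9.5,35.2,0,0,0,0,1]
    - [9.3,41.3,0,0,0,0,1]
    - [8.5,47.3,0,0,0,0,1]
    - [7.2,53.3,0,0,0,0,1]
    - [5.4,59.1,0,0,0,0,1]
    - [3,64.8,0,0,0,0,1]
    - [0.2,70.2,0,0,0,0,1]

```text
t: 7.95
eef_pos: [0.5604, 0.1093, 0.3624]
ee_rot: [-3.141, 0.0, -1.572]
force: [4.5, 2.1, -8.0]
width: 0.0235
```

```bash
python3 plan.py "164 169 174 179 184 189 194 199 204 209 214 219" 595.2 170.4
```

```text
t7.95 p [560.4 109.3] z 0.3624 R 70.3 phi -119.6 Frad -4.0 Ftan -2.9 Fz -8.0 lag [-0.   0.2] w 0.0235 fitC [595.2 170.1] q [ 0.54  0.22 -0.28  0.   -1.07  1.03]
[[-3.4, 5.1, 0.0, 0.0, 0.0, 0.0, 1.0], [-7.1, 10.0, 0.0, 0.0, 0.0, 0.0, 1.0], [-11.2, 14.5, 0.0, 0.0, 0.0, 0.0, 1.0], [-15.7, 18.7, 0.0, 0.0, 0.0, 0.0, 1.0], [-20.5, 22.4, 0.0, 0.0, 0.0, 0.0, 1.0], [-25.7, 25.7, 0.0, 0.0, 0.0, 0.0, 1.0], [-31.1, 28.5, 0.0, 0.0, 0.0, 0.0, 1.0], [-36.7, 30.9, 0.0, 0.0, 0.0, 0.0, 1.0], [-42.5, 32.8, 0.0, 0.0, 0.0, 0.0, 1.0], [-48.5, 34.1, 0.0, 0.0, 0.0, 0.0, 1.0], [-54.6, 34.9, 0.0, 0.0, 0.0, 0.0, 1.0], [-60.7, 35.2, 0.0, 0.0, 0.0, 0.0, 1.0]]
```

Emit:
drive_tool:
  moves:
    - [-3.4,5.1,0,0,0,0,1]
    - [-7.1,10,0,0,0,0,1]
    - [-11.2,14.5,0,0,0,0,1]
    - [-15.7,18.7,0,0,0,0,1]
    - [-20.5,22.4,0,0,0,0,1]
    - [-25.7,25.7,0,0,0,0,1]
    - [-31.1,28.5,0,0,0,0,1]
    - [-36.7,30.9,0,0,0,0,1]
    - [-42.5,32.8,0,0,0,0,1]
    - [-48.5,34.1,0,0,0,0,1]
    - [-54.6,34.9,0,0,0,0,1]
    - [-60.7,35.2,0,0,0,0,1]

```text
t: 9.45
eef_pos: [0.525, 0.1704, 0.3624]
ee_rot: [3.141, -0.0, -1.571]
force: [6.4, 1.6, -10.7]
width: 0.0232
```

```bash
python3 plan.py "224 229 234 239 244 249 254 259 264 269 274 279" 595.2 170.4
```

```text
t9.45 p [525.  170.4] z 0.3624 R 70.2 phi -180.0 Frad -6.4 Ftan 1.6 Fz -10.7 lag [ 0.2 -0.2] w 0.0232 fitC [595.2 170.1] q [ 0.67  0.19 -0.32  0.   -1.06  0.9 ]
[[-6.1, -0.2, 0.0, 0.0, 0.0, 0.0, 1.0], [-12.1, -1.0, 0.0, 0.0, 0.0, 0.0, 1.0], [-18.1, -2.3, 0.0, 0.0, 0.0, 0.0, 1.0], [-23.9, -4.1, 0.0, 0.0, 0.0, 0.0, 1.0], [-29.6, -6.5, 0.0, 0.0, 0.0, 0.0, 1.0], [-35.0, -9.3, 0.0, 0.0, 0.0, 0.0, 1.0], [-40.1, -12.5, 0.0, 0.0, 0.0, 0.0, 1.0], [-45.0, -16.2, 0.0, 0.0, 0.0, 0.0, 1.0], [-49.5, -20.3, 0.0, 0.0, 0.0, 0.0, 1.0], [-53.7, -24.8, 0.0, 0.0, 0.0, 0.0, 1.0], [-57.4, -29.6, 0.0, 0.0, 0.0, 0.0, 1.0], [-60.7, -34.8, 0.0, 0.0, 0.0, 0.0, 1.0]]
```

Emit:
drive_tool:
  moves:
    - [-6.1,-0.2,0,0,0,0,1]
    - [-12.1,-1,0.1,0,0,0,1]
    - [-18.1,-2.3,0.1,0,0,0,1]
    - [-23.9,-4.1,0.2,0,0,0,1]
    - [-29.6,-6.5,0.2,0,0,0,1]
    - [-35,-9.3,0.3,0,0,0,1]
    - [-40.1,-12.5,0.3,0,0,0,1]
    - [-45,-16.2,0.4,0,0,0,1]
    - [-49.5,-20.3,0.4,0,0,0,1]
    - [-53.7,-24.8,0.5,0,0,0,1]
    - [-57.4,-29.6,0.5,0,0,0,1]
    - [-60.7,-34.8,0.5,0,0,0,1]

```text
t: 10.95
eef_pos: [0.5605, 0.2311, 0.3626]
ee_rot: [-3.141, 0.0, -1.571]
force: [2.3, 4.3, -2.1]
width: 0.0232
```

```bash
sed -i 's/C+70\*/C+69.7*/' plan.py; python3 plan.py "284 289 294 299 304 309 314 319 324 329 334 339" 595.2 170.4
```

```text
t10.95 p [560.5 231.1] z 0.3626 R 69.9 phi 119.7 Frad 2.6 Ftan 4.1 Fz -2.1 lag [-0.5 -0.2] w 0.0232 fitC [595.2 170.2] q [ 0.71  0.28 -0.21  0.   -1.09  0.86]
[[-2.6, -5.5, 0.0, 0.0, 0.0, 0.0, 1.0], [-4.9, -11.1, 0.0, 0.0, 0.0, 0.0, 1.0], [-6.8, -16.9, 0.0, 0.0, 0.0, 0.0, 1.0], [-8.1, -22.9, 0.0, 0.0, 0.0, 0.0, 1.0], [-8.9, -28.9, 0.0, 0.0, 0.0, 0.0, 1.0], [-9.2, -35.0, 0.0, 0.0, 0.0, 0.0, 1.0], [-9.0, -41.0, 0.0, 0.0, 0.0, 0.0, 1.0], [-8.2, -47.1, 0.0, 0.0, 0.0, 0.0, 1.0], [-6.9, -53.0, 0.0, 0.0, 0.0, 0.0, 1.0], [-5.1, -58.8, 0.0, 0.0, 0.0, 0.0, 1.0], [-2.8, -64.4, 0.0, 0.0, 0.0, 0.0, 1.0], [0.0, -69.8, 0.0, 0.0, 0.0, 0.0, 1.0]]
```

Emit:
drive_tool:
  moves:
    - [-2.6,-5.5,0,0,0,0,1]
    - [-4.9,-11.1,0,0,0,0,1]
    - [-6.8,-16.9,0,0,0,0,1]
    - [-8.1,-22.9,0,0,0,0,1]
    - [-8.9,-28.9,0,0,0,0,1]
    - [-9.2,-35,0,0,0,0,1]
    - [-9,-41,0,0,0,0,1]
    - [-8.2,-47.1,0,0,0,0,1]
    - [-6.9,-53,0,0,0,0,1]
    - [-5.1,-58.8,0,0,0,0,1]
    - [-2.8,-64.4,0,0,0,0,1]
    - [0,-69.8,0,0,0,0,1]

```text
t: 12.45
eef_pos: [0.6303, 0.2306, 0.3627]
ee_rot: [-3.141, 0.0, -1.571]
force: [0.8, 3.9, 1.2]
width: 0.0233
```

```bash
python3 plan.py "344 349 354 359 364 369 374 379 384 389 394 399" 595.2 170.3
```

```text
t12.45 p [630.3 230.6] z 0.3627 R 69.8 phi 59.8 Frad 3.7 Ftan -1.3 Fz 1.2 lag [-0.5  0.3] w 0.0233 fitC [595.1 170.2] q [ 0.64  0.38 -0.06  0.   -1.14  0.93]
[[3.4, -5.2, 0.0, 0.0, 0.0, 0.0, 1.0], [7.1, -10.0, 0.0, 0.0, 0.0, 0.0, 1.0], [11.1, -14.5, 0.0, 0.0, 0.0, 0.0, 1.0], [15.6, -18.6, 0.0, 0.0, 0.0, 0.0, 1.0], [20.4, -22.4, 0.0, 0.0, 0.0, 0.0, 1.0], [25.5, -25.6, 0.0, 0.0, 0.0, 0.0, 1.0], [30.9, -28.5, 0.0, 0.0, 0.0, 0.0, 1.0], [36.5, -30.8, 0.0, 0.0, 0.0, 0.0, 1.0], [42.3, -32.7, 0.0, 0.0, 0.0, 0.0, 1.0], [48.3, -34.0, 0.0, 0.0, 0.0, 0.0, 1.0], [54.3, -34.8, 0.0, 0.0, 0.0, 0.0, 1.0], [60.4, -35.1, 0.0, 0.0, 0.0, 0.0, 1.0]]
```

Emit:
drive_tool:
  moves:
    - [3.4,-5.2,0,0,0,0,1]
    - [7.1,-10,0,0,0,0,1]
    - [11.1,-14.5,0,0,0,0,1]
    - [15.6,-18.6,0,0,0,0,1]
    - [20.4,-22.4,0,0,0,0,1]
    - [25.5,-25.6,0,0,0,0,1]
    - [30.9,-28.5,0,0,0,0,1]
    - [36.5,-30.8,0,0,0,0,1]
    - [42.3,-32.7,0,0,0,0,1]
    - [48.3,-34,0,0,0,0,1]
    - [54.3,-34.8,0,0,0,0,1]
    - [60.4,-35.1,0,0,0,0,1]

```text
t: 13.95
eef_pos: [0.6651, 0.1697, 0.3626]
ee_rot: [-3.141, -0.0, -1.571]
force: [2.5, 2.6, 4.8]
width: 0.0233
```

```bash
python3 plan.py "404 409 414 419 424 429 434 439 444 449 454 459" 595.2 170.3
```

```text
t13.95 p [665.1 169.7] z 0.3626 R 69.9 phi -0.5 Frad 2.5 Ftan -2.6 Fz 4.8 lag [-0.2  0.8] w 0.0233 fitC [595.1 170.2] q [ 0.53  0.4  -0.02  0.   -1.15  1.04]
[[6.0, 0.2, 0.0, 0.0, 0.0, 0.0, 1.0], [12.1, 1.0, 0.0, 0.0, 0.0, 0.0, 1.0], [18.0, 2.3, 0.0, 0.0, 0.0, 0.0, 1.0], [23.8, 4.1, 0.0, 0.0, 0.0, 0.0, 1.0], [29.4, 6.4, 0.0, 0.0, 0.0, 0.0, 1.0], [34.8, 9.2, 0.0, 0.0, 0.0, 0.0, 1.0], [40.0, 12.5, 0.0, 0.0, 0.0, 0.0, 1.0], [44.8, 16.2, 0.0, 0.0, 0.0, 0.0, 1.0], [49.3, 20.2, 0.0, 0.0, 0.0, 0.0, 1.0], [53.4, 24.7, 0.0, 0.0, 0.0, 0.0, 1.0], [57.2, 29.5, 0.0, 0.0, 0.0, 0.0, 1.0], [60.4, 34.6, 0.0, 0.0, 0.0, 0.0, 1.0]]
```

Emit:
drive_tool:
  moves:
    - [6,0.2,0,0,0,0,1]
    - [12.1,1,0,0,0,0,1]
    - [18,2.3,0,0,0,0,1]
    - [23.8,4.1,0,0,0,0,1]
    - [29.4,6.4,0,0,0,0,1]
    - [34.8,9.2,0,0,0,0,1]
    - [40,12.5,0,0,0,0,1]
    - [44.8,16.2,0,0,0,0,1]
    - [49.3,20.2,0,0,0,0,1]
    - [53.4,24.7,0,0,0,0,1]
    - [57.2,29.5,0,0,0,0,1]
    - [60.4,34.6,0,0,0,0,1]

```text
t: 15.45
eef_pos: [0.6306, 0.1099, 0.3623]
ee_rot: [-3.14, 0.001, -1.571]
force: [5.9, 3.8, 2.4]
width: 0.0233
```

```bash
python3 plan.py "464 469 474 479 484 489 494 499 504 509 514 519" 595.2 170.2
```

```text
t15.45 p [630.6 109.9] z 0.3623 R 70.0 phi -59.6 Frad -0.3 Ftan -7.0 Fz 2.4 lag [-0.3  0.2] w 0.0233 fitC [595.1 170.2] q [ 0.48  0.33 -0.13 -0.   -1.11  1.09]
[[3.0, 5.4, 0.0, 0.0, 0.0, 0.0, 1.0], [5.3, 11.0, 0.0, 0.0, 0.0, 0.0, 1.0], [7.2, 16.8, 0.0, 0.0, 0.0, 0.0, 1.0], [8.5, 22.8, 0.0, 0.0, 0.0, 0.0, 1.0], [9.3, 28.8, 0.0, 0.0, 0.0, 0.0, 1.0], [9.6, 34.9, 0.0, 0.0, 0.0, 0.0, 1.0], [9.4, 40.9, 0.0, 0.0, 0.0, 0.0, 1.0], [8.6, 47.0, 0.0, 0.0, 0.0, 0.0, 1.0], [7.3, 52.9, 0.0, 0.0, 0.0, 0.0, 1.0], [5.5, 58.7, 0.0, 0.0, 0.0, 0.0, 1.0], [3.2, 64.3, 0.0, 0.0, 0.0, 0.0, 1.0], [0.4, 69.7, 0.0, 0.0, 0.0, 0.0, 1.0]]
```

Emit:
drive_tool:
  moves:
    - [3,5.4,0,0,0,0,1]
    - [5.3,11,0,0,0,0,1]
    - [7.2,16.8,0,0,0,0,1]
    - [8.5,22.8,0,0,0,0,1]
    - [9.3,28.8,0,0,0,0,1]
    - [9.6,34.9,0,0,0,0,1]
    - [9.4,40.9,0,0,0,0,1]
    - [8.6,47,0,0,0,0,1]
    - [7.3,52.9,0,0,0,0,1]
    - [5.5,58.7,0,0,0,0,1]
    - [3.2,64.3,0,0,0,0,1]
    - [0.4,69.7,0,0,0,0,1]

```text
t: 16.95
eef_pos: [0.5606, 0.1092, 0.3622]
ee_rot: [-3.141, -0.0, -1.572]
force: [5.2, 2.0, 3.0]
width: 0.0232
```

```bash
python3 plan.py "524 529 534 539 544 549 554 559 564 569 574 579" 595.2 170.2
```

```text
t16.95 p [560.6 109.2] z 0.3622 R 70.1 phi -119.6 Frad -4.3 Ftan -3.6 Fz 3.0 lag [0.  0.5] w 0.0232 fitC [595.1 170.2] q [ 0.53  0.22 -0.28  0.   -1.07  1.03]
[[-3.3, 5.2, 0.0, 0.0, 0.0, 0.0, 1.0], [-7.0, 10.0, 0.0, 0.0, 0.0, 0.0, 1.0], [-11.0, 14.5, 0.0, 0.0, 0.0, 0.0, 1.0], [-15.5, 18.6, 0.0, 0.0, 0.0, 0.0, 1.0], [-20.3, 22.4, 0.0, 0.0, 0.0, 0.0, 1.0], [-25.4, 25.6, 0.0, 0.0, 0.0, 0.0, 1.0], [-30.8, 28.5, 0.0, 0.0, 0.0, 0.0, 1.0], [-36.4, 30.8, 0.0, 0.0, 0.0, 0.0, 1.0], [-42.2, 32.7, 0.0, 0.0, 0.0, 0.0, 1.0], [-48.2, 34.0, 0.0, 0.0, 0.0, 0.0, 1.0], [-54.2, 34.8, 0.0, 0.0, 0.0, 0.0, 1.0], [-60.3, 35.1, 0.0, 0.0, 0.0, 0.0, 1.0]]
```

Emit:
drive_tool:
  moves:
    - [-3.3,5.2,0,0,0,0,1]
    - [-7,10,0,0,0,0,1]
    - [-11,14.5,0,0,0,0,1]
    - [-15.5,18.6,0,0,0,0,1]
    - [-20.3,22.4,0,0,0,0,1]
    - [-25.4,25.6,0,0,0,0,1]
    - [-30.8,28.5,0,0,0,0,1]
    - [-36.4,30.8,0,0,0,0,1]
    - [-42.2,32.7,0,0,0,0,1]
    - [-48.2,34,0,0,0,0,1]
    - [-54.2,34.8,0,0,0,0,1]
    - [-60.3,35.1,0,0,0,0,1]

```text
t: 18.45
eef_pos: [0.5252, 0.1703, 0.3621]
ee_rot: [3.141, 0.0, -1.571]
force: [-1.6, 2.1, 5.4]
width: 0.0232
```

```bash
python3 plan.py "584 589 594 599 604 609 614 619 624 629 634 639" 595.2 170.2
```

```text
t18.45 p [525.2 170.3] z 0.3621 R 70.0 phi 179.9 Frad 1.6 Ftan 2.1 Fz 5.4 lag [ 0.3 -0.3] w 0.0232 fitC [595.1 170.2] q [ 0.67  0.19 -0.32 -0.   -1.06  0.9 ]
[[-6.0, -0.2, 0.0, 0.0, 0.0, 0.0, 1.0], [-12.1, -1.0, 0.0, 0.0, 0.0, 0.0, 1.0], [-18.0, -2.3, 0.0, 0.0, 0.0, 0.0, 1.0], [-23.8, -4.1, 0.0, 0.0, 0.0, 0.0, 1.0], [-29.4, -6.4, 0.0, 0.0, 0.0, 0.0, 1.0], [-34.8, -9.2, 0.0, 0.0, 0.0, 0.0, 1.0], [-40.0, -12.5, 0.0, 0.0, 0.0, 0.0, 1.0], [-44.8, -16.2, 0.0, 0.0, 0.0, 0.0, 1.0], [-49.3, -20.2, 0.0, 0.0, 0.0, 0.0, 1.0], [-53.4, -24.7, 0.0, 0.0, 0.0, 0.0, 1.0], [-57.2, -29.5, 0.0, 0.0, 0.0, 0.0, 1.0], [-60.4, -34.6, 0.0, 0.0, 0.0, 0.0, 1.0]]
```

Emit:
drive_tool:
  moves:
    - [-6,-0.2,0,0,0,0,1]
    - [-12.1,-1,0,0,0,0,1]
    - [-18,-2.3,0,0,0,0,1]
    - [-23.8,-4.1,0,0,0,0,1]
    - [-29.4,-6.4,0,0,0,0,1]
    - [-34.8,-9.2,0,0,0,0,1]
    - [-40,-12.5,0,0,0,0,1]
    - [-44.8,-16.2,0,0,0,0,1]
    - [-49.3,-20.2,0,0,0,0,1]
    - [-53.4,-24.7,0,0,0,0,1]
    - [-57.2,-29.5,0,0,0,0,1]
    - [-60.4,-34.6,0,0,0,0,1]

```text
t: 19.95
eef_pos: [0.5608, 0.2312, 0.3625]
ee_rot: [-3.14, 0.001, -1.571]
force: [1.9, 4.1, 4.0]
width: 0.0234
```

```bash
python3 plan.py "644 649 654 659 664 669 674 679 684 689 694 699" 595.2 170.3
```

```text
t19.95 p [560.8 231.2] z 0.3625 R 69.9 phi 119.5 Frad 2.6 Ftan 3.6 Fz 4.0 lag [-0.7 -0.8] w 0.0234 fitC [595.1 170.2] q [ 0.71  0.28 -0.21  0.   -1.09  0.86]
[[-3.0, -5.4, 0.0, 0.0, 0.0, 0.0, 1.0], [-5.3, -11.0, 0.0, 0.0, 0.0, 0.0, 1.0], [-7.2, -16.8, 0.0, 0.0, 0.0, 0.0, 1.0], [-8.5, -22.8, 0.0, 0.0, 0.0, 0.0, 1.0], [-9.3, -28.8, 0.0, 0.0, 0.0, 0.0, 1.0], [-9.6, -34.9, 0.0, 0.0, 0.0, 0.0, 1.0], [-9.4, -40.9, 0.0, 0.0, 0.0, 0.0, 1.0], [-8.6, -47.0, 0.0, 0.0, 0.0, 0.0, 1.0], [-7.3, -52.9, 0.0, 0.0, 0.0, 0.0, 1.0], [-5.5, -58.7, 0.0, 0.0, 0.0, 0.0, 1.0], [-3.2, -64.3, 0.0, 0.0, 0.0, 0.0, 1.0], [-0.4, -69.7, 0.0, 0.0, 0.0, 0.0, 1.0]]
```

Emit:
drive_tool:
  moves:
    - [-3,-5.4,0,0,0,0,1]
    - [-5.3,-11,0,0,0,0,1]
    - [-7.2,-16.8,0,0,0,0,1]
    - [-8.5,-22.8,0,0,0,0,1]
    - [-9.3,-28.8,0,0,0,0,1]
    - [-9.6,-34.9,0,0,0,0,1]
    - [-9.4,-40.9,0,0,0,0,1]
    - [-8.6,-47,0,0,0,0,1]
    - [-7.3,-52.9,0,0,0,0,1]
    - [-5.5,-58.7,0,0,0,0,1]
    - [-3.2,-64.3,0,0,0,0,1]
    - [-0.4,-69.7,0,0,0,0,1]

```text
t: 21.45
eef_pos: [0.6302, 0.2307, 0.3625]
ee_rot: [-3.141, 0.0, -1.571]
force: [0.3, 3.8, 7.0]
width: 0.0234
```

```bash
python3 plan.py "704 708.5 712.5 715.5 718 719.5 720 720 720 720" 595.2 170.2
```

```text
t21.45 p [630.2 230.7] z 0.3625 R 69.9 phi 59.9 Frad 3.5 Ftan -1.7 Fz 7.0 lag [-0.4  0.1] w 0.0234 fitC [595.1 170.2] q [ 0.64  0.38 -0.06  0.   -1.14  0.93]
[[3.4, -5.2, 0.0, 0.0, 0.0, 0.0, 1.0], [6.7, -9.5, 0.0, 0.0, 0.0, 0.0, 1.0], [9.9, -13.2, 0.0, 0.0, 0.0, 0.0, 1.0], [12.4, -15.8, 0.0, 0.0, 0.0, 0.0, 1.0], [14.7, -17.8, 0.0, 0.0, 0.0, 0.0, 1.0], [16.1, -19.0, 0.0, 0.0, 0.0, 0.0, 1.0], [16.5, -19.4, 0.0, 0.0, 0.0, 0.0, 1.0], [16.5, -19.4, 0.0, 0.0, 0.0, 0.0, 1.0], [16.5, -19.4, 0.0, 0.0, 0.0, 0.0, 1.0], [16.5, -19.4, 0.0, 0.0, 0.0, 0.0, 1.0]]
```

Emit:
drive_tool:
  moves:
    - [3.4,-5.2,0,0,0,0,1]
    - [6.7,-9.5,0,0,0,0,1]
    - [9.9,-13.2,0,0,0,0,1]
    - [12.4,-15.8,0,0,0,0,1]
    - [14.7,-17.8,0,0,0,0,1]
    - [16.1,-19,0,0,0,0,1]
    - [16.5,-19.4,0,0,0,0,1]
    - [16.5,-19.4,0,0,0,0,1]
    - [16.5,-19.4,0,0,0,0,1]
    - [16.5,-19.4,0,0,0,0,1]

```text
t: 22.7
eef_pos: [0.6496, 0.214, 0.3626]
ee_rot: [-3.141, -0.0, -1.571]
force: [2.2, 2.2, 4.8]
width: 0.0231
```

```bash
python3 plan.py "" 595.2 170.2
```

```text
t22.70 p [649.6 214. ] z 0.3626 R 69.9 phi 38.8 Frad 3.2 Ftan -0.3 Fz 4.8 lag [-0.4  0.3] w 0.0231 fitC [595.1 170.2] q [ 0.6   0.4  -0.02  0.   -1.15  0.97]
```

The TCP is back at its starting point to within 0.2 mm, with almost no tangential force. Now I'll ease the grip, open in place, then go straight up.

Emit:
drive_tool:
  moves:
    - [0,0,0,0,0,0,1]
    - [0,0,0,0,0,0,1]
    - [0,0,0,0,0,0,0.3]
    - [0,0,0,0,0,0,-0.2]
    - [0,0,0,0,0,0,-0.6]
    - [0,0,0,0,0,0,-1]
    - [0,0,0,0,0,0,-1]
    - [0,0,0,0,0,0,-1]
    - [0,0,0,0,0,0,-1]
  grip_force: 5

```text
t: 23.82
eef_pos: [0.6492, 0.214, 0.3622]
ee_rot: [-3.142, 0.0, -1.571]
force: [-0.4, -0.7, 0.3]
width: 0.0842
```

Emit:
drive_tool:
  moves:
    - [0,0,-8,0,0,0,-1]
    - [0,0,-24,0,0,0,-1]
    - [0,0,-44,0,0,0,-1]
    - [0,0,-66,0,0,0,-1]
    - [0,0,-88,0,0,0,-1]
    - [0,0,-105,0,0,0,-1]
    - [0,0,-107.5,0,0,0,-1]
    - [0,0,-107.5,0,0,0,-1]
    - [0,0,-107.5,0,0,0,-1]

```text
t: 24.95
eef_pos: [0.6491, 0.214, 0.4686]
ee_rot: [3.14, -0.001, -1.571]
force: [-1.0, 0.2, 0.2]
width: 0.0876
```

```bash
python3 - <<'E'
from h import *
s=get_state(); print(s['t'],s['eef_pos'],s['force'],s['width'])
f=grab_frame('wrist'); im=f['img'][:,:,::-1]; t=grab_frame('scene')['img'][:,:,::-1]; old=cv2.imread('pics/a.png')
g=f['img'].astype(int); m=((g.max(2)<60)&(g.max(2)-g.min(2)<25)).astype(np.uint8); m=cv2.morphologyEx(m,cv2.MORPH_OPEN,np.ones((3,3),np.uint8))
n,l,st,c=cv2.connectedComponentsWithStats(m); k=l[198,246]; print(st[k],c[k],onplane(f,*c[k],.199))
b=(slice(160,270),slice(140,250)); print('boxmill diff',np.abs(t[b].astype(int)-old[b]).mean())
cv2.imwrite('pics/end.png',np.hstack([old[150:290,150:410],t[150:290,150:410]])); cv2.imwrite('pics/endw.png',im)
E
```

```text
24.95 [0.64912259 0.21401483 0.46856932] [-0.98435217  0.18578545  0.18735   ] 0.08756016769328383
[237 176  27  37 798] [249.87468672 194.29949875] [0.64862521 0.21472327 0.199     ]
boxmill diff 7.542479338842975
```

View pics/end.png

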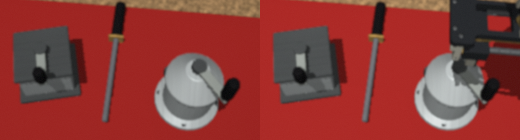

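View pics/endw.png

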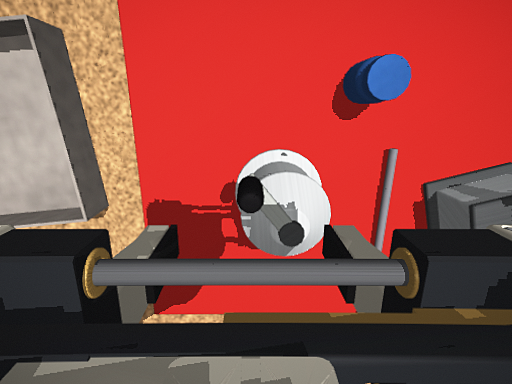

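Side by side, the scene view shows the box-mill crank at the same place in both (crop (40,75) and (299-260,75)), and the round mill's knob back where it was. The wrist view shows the gripper open and clear, with the knob at (250,194).

```bash
python3 -c "
from station import *
print(job_done())"
```

```text
the job is handed in; nothing more can be done
None
```

The round mill's crank has been turned clockwise through two full turns, and the knob is back where it began. I then let go, lifted the gripper clear and handed the job in at about 25 s.

- **Pace:** I held the knob throughout and kept to about 40°/s (9 s a turn), easing in at the start and out at the end. The TCP stayed within about 1 mm of its commanded position at the readings after each arc, with no sign of jumping forward or running back.
- **Forces:** the readings after each arc peaked at about 8 N sideways. The vertical force reached about 11 N at one point in the first turn, so I lowered the tool 0.5 mm to ease it.
- **Return to start:** before release the TCP was within 0.2 mm of where it started, with almost no tangential force. The last wrist picture puts the knob at (0.649, 0.215), within 1 mm of the first measurement.
- **Low square mill:** by eye, its crank looks unchanged between the first and last pictures. A raw pixel difference over that area came out at 7.5 grey levels. I put that down to lighting and the arm's shadow rather than movement, but did not check it further.

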